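Put the reagent bottle away in the latched bench pen

TASK

Put the white plastic bottle away in the small bench pen and lock it in: squeeze the orange thumb lever towards the black grip post so that the latch bar lifts out of its catch, swing the gate wide open (to about a right angle), and bring the bottle in upright through the gateway, just off the bench and never over the walls. Then swing the gate fully shut so that the latch bar drops back into its catch, leaving the bottle standing in the pen; do not disturb the brown bottle, the glass beaker or the blue mug.

Things in the scene. Friction and masses are not known exactly. Their poses are not given: they have to be found in the camera images.
- pen: Fixed pen, grey walls 101 mm high, aluminium corner posts 112 mm high, no roof or floor. Origin on the bench at the middle of its inside, z up. The gateway is its local -x side. Inside: y -79 to +79 mm, x from -70 (gate) to +68 mm (back wall). The gate hangs on the -y post; the catch is on the +y post.
- gate_hinge (a point): Point on the gate's vertical hinge axis, 50 mm above the bench, in the pen at local (-75, -78, 50) mm. The gate's frame has its origin below it on the bench: z up, +y from the hinge to the free edge, -x out of the gate's outer face. At gate angle a it is turned by +a about z from the pen's frame.
- gate (a joint): Gate angle, rad: 0 shut, grows as the free edge swings outward (to the pen's -x side, counter-clockwise from above), stop at 1.9. Starts shut and latched; the stiff hinge stays where it is left. Blue panel in an aluminium frame, 10 mm thick, from 4 to 150 mm from the hinge, its top 91 mm above the bench; only the grip post and thumb lever stand higher.
- gate_grip (a point): Point on the gate, gate frame (-12, +88, 122) mm, to pinch at: midway between the fixed upright black grip post (12 mm round, axis 12 mm nearer the hinge, top at 142 mm) and the fully squeezed thumb lever (middle 12 mm farther from the hinge). Over both outer faces: 36 mm squeezed; released 47 mm at this height, 51 mm at the top.
- latch (a joint): Latch angle, rad: 0 bar level (in the catch if the gate is shut), grows as the lever is squeezed towards the grip post, stop at 0.22 (lever upright); the bar clears the catch from 0.16. Let go, it falls back by its weight. The catch is a brass hook with a sloped outer face: pushed shut with a few N, the gate's bar rides over it and drops in.
- thumb_lever (a point): Middle of the orange thumb lever, 50 mm from the latch pivot, which is on the gate's outer face 100 mm from the hinge and 72 mm above the bench. The lever is one piece with the steel latch bar, 12 mm thick in the squeezing direction, 16 mm wide at its upper end, and ends 70 mm from the pivot (140 mm above the bench). Released it leans away from the grip post.
- white_bottle: Plain white plastic bottle with a cream screw cap, 86 mm diameter, 182 mm high, about 0.55 kg, loose on the bench. Origin in the middle of its underside, z up. Grip it by the cap, which reaches from 142 to 182 mm and is 38 mm wide (acts as a 38 mm square along its x and y).
- brown_bottle: Brown bottle with a red cap, 88 mm diameter, 215 mm high, to be left alone. Origin in the middle of its underside. Also keep the arm clear of the fixed tall titration stand on the left (near x 0.43, y 0.51 m, over 0.35 m high) and of the rack shelf along the back (front edge at x 0.72 m, underside 0.35 m above the bench).
- glass_beaker: Clear glass beaker, 76 mm diameter, 94 mm high, to be left alone. Origin in the middle of its underside.
- blue_mug: Blue mug, 80 mm diameter, 67 mm high, to be left alone. Origin in the middle of its underside.
Mind the look-alikes: they are no part of the job. What is shaped like the white_bottle but yellow is not meant.

How it is judged:
By the outcome, as a careful person would: the job done as asked, in the order asked, and still so for the second after the job is handed in, with the robot touching nothing.
It also fails if it takes over 66 s, if anything falls off the work surface, if the arm or the gripper's body presses on something with over 40 N, if the wrist force passes 120 N, or if a joint passes its speed limit or range.

ROBOT

A 7-joint arm with a two-finger parallel gripper is mounted at the origin on a cart in front of the work surface, level with it; the furniture and walls round the work are solid. World frame = base frame: x ahead of the robot, y to its left, z up, the work surface at z = 0. Lengths are in m, angles in rad, forces in N, time in s.
With the tool pointing down it reaches from about 0.425 to 0.925 m from the base axis. Payload 6.8 kg.
Tool frame: the origin (TCP) lies at the very end of the fingers, on their centre line; the grasp point (between the pads) lies 19 mm behind it; z points along the fingers, y is the line along which they close (so a half turn about z gives the same grasp; the last joint's range is limited). The gripper opens to 85 mm and grips with 20 to 120 N. Pads are 22 mm wide; open, the fingers measure 114 mm over their backs; the gripper's body (76 mm by 85 mm) begins 54 mm behind the grasp point. The pads swing forward as they close: fully open they stand 13 mm farther back than shut.
Start: joints at [1.169, 0.477, 0.022, 1.555, -0.011, 1.109, -0.083], TCP at [0.195, -0.646, 0.231] pointing down, gripper open.
Joint ranges: [-2.96, 2.96], [-0.34, 2.1], [-1.41, 1.46], [0.24, 2.44], [-1.37, 4.51], [0.17, 1.92], [-2.96, 2.96]. Speed limits (rad/s): [2.39, 2.39, 3.14, 3.14, 3.14, 3.14, 3.14].

INTERFACE

Orientations are given as a unit quaternion [w, x, y, z].
In Python, from station import * gives the robot as it stands.
- The arm moves only by the tool jog_arm, never from a script. Its argument "moves" is one flat list of numbers, 7 for each row, row after row: the shift along the tool's x, y, z normalised to -1 to 1, where 1 is 20 mm, then the turn, a rotation vector about the tool's x, y, z normalised to -1 to 1, where 1 is 4 degrees, then the opening, from 0 (shut) to 1 (fully open). In form: [x, y, z, rx, ry, rz, claw, x, y, z, rx, ry, rz, claw, ...]. A call has exactly 8 rows; each row shifts and turns the commanded pose from where the row before left it, along the tool's axes as they then stand; what a row does not reach is not made up. A row lasts 1/12 s, in which the tool goes at most 41.7 mm and 7.16 degrees, less where a joint would pass 70% of its speed; a pose out of reach is approached as far as the arm can. A call with a number of a shift or a turn outside -1 to 1 is refused whole. A call with a gripper value outside its range is refused whole. The fingers move at their own pace and stop on an object; "grip_force" is the grip in N (left out, the last holds). Time passes only in rows, so rows that do not move let the fingers close, or fill a call up. It gives the time, the measured TCP pose, the force, the opening and the grip force at its end, in the units of the state.
- get_obs(): the state, without advancing time (a new reading comes with each control period).
- read_camera(name): name is "scene" or "top" or "wrist"; returns a dict with "color" (420x560x3 uint8, blue, green, red), "fx", "fy", "cx", "cy" (pixels), "k1" (the pictures are not rectified: a ray, as slopes to the right and down, at radius r is drawn at 1 + k1 r^2 times it, then the intrinsics apply), "rvec" (rotation vector, rad) and "tvec" (3), from world to camera coordinates, as OpenCV has them. Camera axes: x right, y down, z forward; pixel columns grow to the right and rows downward; lengths in m; the calibration is good to about 2 mm. A picture is of the moment at which its call begins. There is no depth.
- hand_in(): hands the job in; it is judged then, once.
The state is a dict: "t": time; "q": joint angles; "joint_vel": joint speeds; "joint_torque": joint torques, N m; "eef_pos": TCP position; "tool_rot": TCP orientation; "contact_force": force on the tool from outside, world axes, zero at the start; "torque": the same for the moment, N m; "gripper_width": opening from 0.0 (shut) to 1.0 (fully open); "grasp_force": force on a finger pad.
Only numpy, scipy, OpenCV 4.12 (cv2) and the standard library are available. Lean on these libraries where they do the work, as an engineer would, in place of code of your own. Each camera call takes 0.05 s, during which the arm holds its last target. There are 200 camera calls.

## Working session

There is one attempt and no reset: what is moved stays moved. The work goes in short steps, Python scripts to look and compute and a tool call to move; the robot and the scene stay as the last step left them, time stands still between calls to the robot, and variables do not carry over. Pictures are saved under pics/ and viewed, at most 10 in all, crops included, and the job is handed in when it is done.

Besides the shell and the picture viewer there is one more tool, called as name(argument=value, ...) on one line, values as JSON. jog_arm: Moves the arm, as the interface text tells. Scaled input: -1 to 1 covers 20 mm each way for a shift and 4 degrees each way for a turn. Its arguments: {"type":"object","properties":{"moves":{"type":"array"},"grip_force":{"type":"number"}},"required":["moves"]}

```bash
mkdir -p pics; ls
python3 - <<'E'
from station import *
import cv2,numpy as np
o=get_obs();print(o['t'],o['eef_pos'],o['tool_rot'],o['gripper_width'],o['contact_force'])
for n in("scene","top"):
    c=read_camera(n);cv2.imwrite(f"pics/{n}0.png",c['color']);print(n,{k:np.round(v,4) for k,v in c.items() if k!='color'})
E
```

```text
pics
0.0 [ 0.19525453 -0.64552221  0.23030062] [-8.99317997e-04  9.89232852e-01  1.46347232e-01 -2.07868405e-04] 1.0007168845697834 [-0.41514786 -0.53480778 -0.56649383]
scene {'fx': np.float64(545.1416), 'fy': np.float64(545.1416), 'cx': np.float64(286.7287), 'cy': np.float64(208.8579), 'k1': np.float64(0.0115), 'rvec': array([ 2.1455, -1.2702,  0.4804]), 'tvec': array([-0.2582,  0.3734,  1.679 ])}
top {'fx': np.float64(457.3102), 'fy': np.float64(457.3102), 'cx': np.float64(278.8551), 'cy': np.float64(214.2045), 'k1': np.float64(0.0527), 'rvec': array([ 2.075 , -2.1428,  0.1198]), 'tvec': array([-0.0188,  0.4672,  1.2458])}
```

View pics/scene0.png

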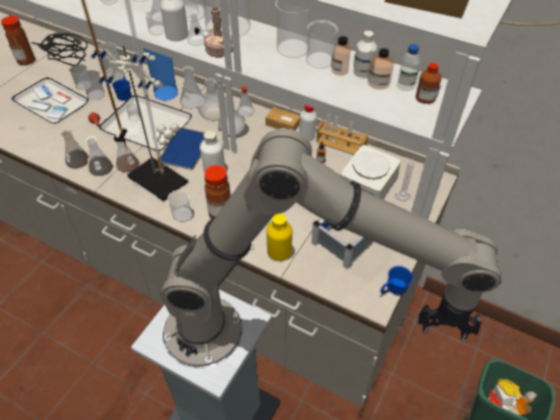

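View pics/top0.png

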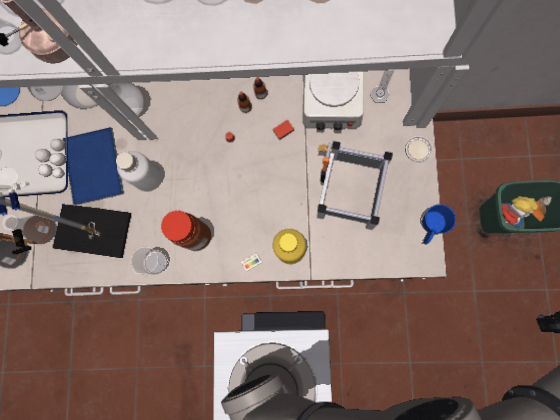

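The scene view shows the yellow decoy at (280,238), brown bottle (216,190), beaker (180,206), mug (397,280) and a white bottle (211,150). The top view shows the pen around (355,183), its orange lever at (325,165), and the cream-capped white bottle at (125,160).

Candidates for the white bottle:
- White with cream cap: top (125,160), scene (211,150). I choose this one.
- Yellow: top (289,245). This is the decoy.
- Small white with red cap: scene (308,120).
- White jar on the shelf: scene (173,20).

I'll check the choice in a crop.

```bash
cat > h.py <<'E'
import cv2,numpy as np
from scipy.spatial.transform import Rotation as Rn
from station import *
def ray(c,u,v):
    x,y=(u-c['cx'])/c['fx'],(v-c['cy'])/c['fy']
    p=cv2.undistortPoints(np.array([[[u,v]]],float),np.array([[c['fx'],0,c['cx']],[0,c['fy'],c['cy']],[0,0,1]]),np.array([c['k1'],0,0,0.]))[0,0]
    R=cv2.Rodrigues(np.array(c['rvec']))[0]
    return -R.T@np.array(c['tvec']),R.T@np.array([p[0],p[1],1.])
def onz(c,u,v,z):
    o,d=ray(c,u,v);return o+d*(z-o[2])/d[2]
def tri(c1,p1,c2,p2):
    o1,d1=ray(c1,*p1);o2,d2=ray(c2,*p2)
    d1/=np.linalg.norm(d1);d2/=np.linalg.norm(d2)
    s=np.linalg.lstsq(np.c_[d1,-d2],o2-o1,rcond=None)[0]
    a,b=o1+s[0]*d1,o2+s[1]*d2
    return (a+b)/2,np.linalg.norm(a-b)
def proj(c,P):
    K=np.array([[c['fx'],0,c['cx']],[0,c['fy'],c['cy']],[0,0,1]])
    return cv2.projectPoints(np.array(P,float).reshape(-1,1,3),np.array(c['rvec']),np.array(c['tvec']),K,np.array([c['k1'],0,0,0.]))[0][:,0]
def st():
    o=get_obs();q=o['tool_rot'];R=Rn.from_quat(np.r_[q[1:],q[0]])
    return o,np.array(o['eef_pos']),R
E
python3 - <<'E'
from h import *
t=read_camera("top");s=read_camera("scene")
A=cv2.resize(t['color'][125:235,300:410],None,fx=5,fy=5,interpolation=cv2.INTER_CUBIC)[:, :]
B=cv2.resize(t['color'][140:200,100:170],(245,210),interpolation=cv2.INTER_CUBIC)
C=cv2.resize(s['color'][125:195,185:255],(245,245),interpolation=cv2.INTER_CUBIC)
im=np.zeros((550,800,3),np.uint8);im[:550,:550]=A;im[:210,555:800]=B;im[220:465,555:800]=C
cv2.imwrite("pics/crop1.png",im)
S=cv2.resize(s['color'][180:280,290:420],None,fx=6,fy=6,interpolation=cv2.INTER_CUBIC);cv2.imwrite("pics/crop2.png",S)
E
```

```text
(no output)
```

View pics/crop1.png

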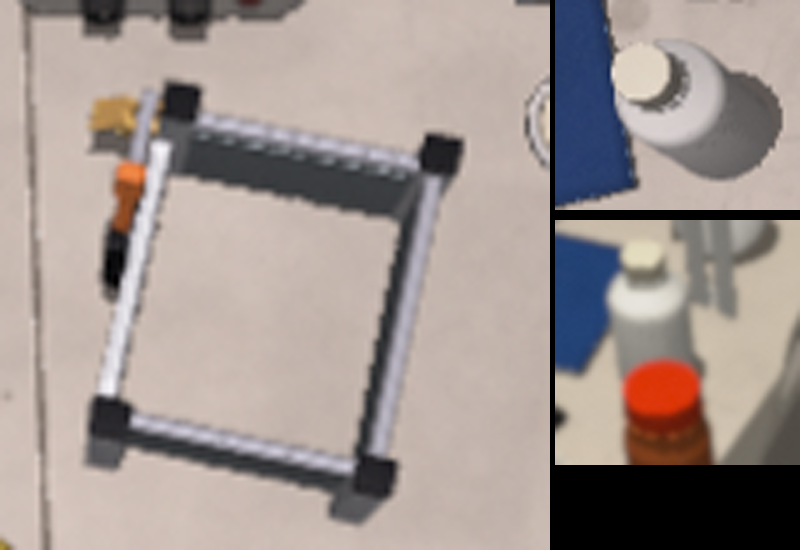

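View pics/crop2.png

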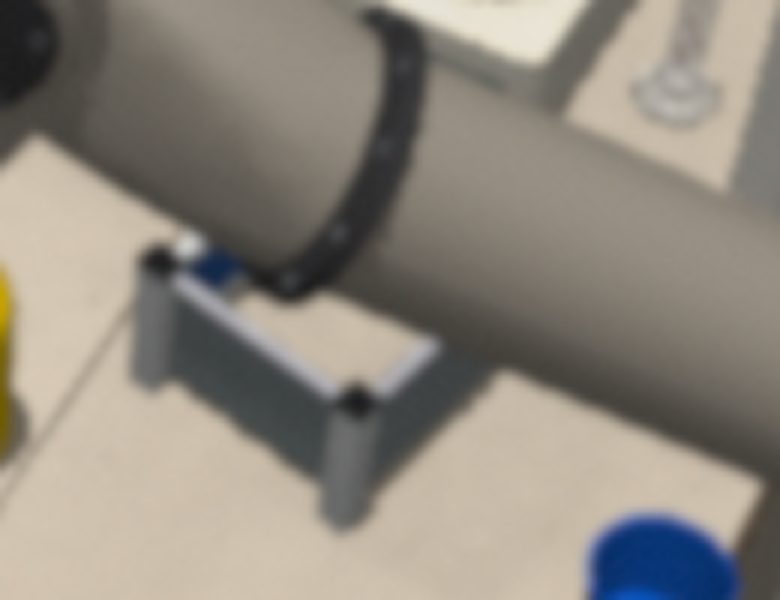

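Crop 1 confirms the white bottle with the cream cap at top (125,160). The black pen post tops are at crop (181,103), (442,155), (375,477) and (110,418). The lever and grip post are on the left side, so the gate faces world +y with its hinge at the near post. Crop 2 shows the two near posts at (158,262) and (358,402).

Run:
```python
from h import *
np.set_printoptions(precision=4,suppress=True)
t=read_camera("top");s=read_camera("scene")
f=lambda x,y,k,ox,oy:((x+.5)/k-.5+ox,(y+.5)/k-.5+oy)
P={n:f(*p,5,300,125) for n,p in dict(catch=(181,103),br=(442,155),fr=(375,477),hinge=(110,418)).items()}
Q={n:onz(t,*p,.112) for n,p in P.items()}
for n in Q: print(n,P[n],Q[n])
print(tri(t,P['hinge'],s,f(158,262,6,290,180)),tri(t,P['fr'],s,f(358,402,6,290,180)))
for a,b in(('hinge','catch'),('fr','br'),('hinge','fr'),('catch','br')):
    d=Q[b]-Q[a];print(a,b,np.linalg.norm(d),np.degrees(np.arctan2(d[1],d[0])))
# lever/grip pixels
for n,p,z in(('lever',(130,172),.14),('gpost',(118,240),.142)):print(n,onz(t,*f(*p,5,300,125),z))
# cap by colour
for nm,c,(x0,x1,y0,y1) in(('top',t,(105,150,140,190)),('scene',s,(195,230,125,145))):
    im=c['color'][y0:y1,x0:x1].astype(int)
    m=((im[...,2]-im[...,0]>14)&(im.sum(2)>480)).astype(np.uint8)
    n,l,stt,cc=cv2.connectedComponentsWithStats(m)
    for i in range(1,n):
        if stt[i,4]>30: print(nm,stt[i],cc[i]+[x0,y0])
B=f(642-555,72,3.5,100,140);C=f(642-555,247-220,3.5,185,125)
print('cap tri',B,C,tri(t,B,s,C),onz(t,*B,.182))
Y=onz(t,178,225,.215);print('brown',Y,'beaker',onz(t,156,258,.094),'mug',onz(t,437,217,.067),'yel',onz(t,289,243,.182))
```

```text
catch (335.8, 145.2) [ 0.6362 -0.196   0.112 ]
br (388.0, 155.6) [ 0.6009 -0.332   0.112 ]
fr (374.6, 220.0) [ 0.4293 -0.2866  0.112 ]
hinge (321.6, 208.2) [ 0.4657 -0.1508  0.112 ]
(array([ 0.4658, -0.1506,  0.11  ]), np.float64(0.0007622494561195779)) (array([ 0.4298, -0.2873,  0.1109]), np.float64(0.0012489679710462837))
hinge catch 0.1764080746319475 -14.848256190662585
fr br 0.17746689642889993 -14.852520651625566
hinge fr 0.14055203751843798 -104.9973202797667
catch br 0.14056647953821805 -104.56572144032482
lever [ 0.591  -0.1655  0.14  ]
gpost [ 0.5542 -0.1576  0.142 ]
top [ 10   0  35  29 673] [130.2987 150.8247]
top [18 40 16 10 84] [128.3452 185.8571]
scene [  0   0  28  19 282] [209.9149 131.4078]
cap tri (124.5, 160.21428571428572) (209.5, 132.35714285714286) (array([0.5914, 0.3466, 0.1997]), np.float64(0.0027084026517028227)) [0.5974 0.3525 0.182 ]
brown [0.4188 0.2032 0.215 ] beaker [0.3504 0.2951 0.094 ] mug [ 0.4383 -0.4581  0.067 ] yel [ 0.3692 -0.0642  0.182 ]
```

```bash
cat >> h.py <<'E'
from scipy.linalg import logm,expm
np.set_printoptions(precision=4,suppress=True)
PO=np.array([.5330,-.2414]);YAW=np.radians(-104.85)
def rot(a): return np.array([[np.cos(a),-np.sin(a)],[np.sin(a),np.cos(a)]])
def pen(x,y): return PO+rot(YAW)@[x,y]
def gate(x,y,a=0.): return pen(-.075,-.078)+rot(YAW+a)@[x,y]
def M(pos,th):  # th=world angle of tool y
    T=np.eye(4);c,s=np.cos(th),np.sin(th)
    T[:3,:3]=np.array([[-s,c,0],[c,s,0],[0,0,-1.]]);T[:3,3]=pos;return T
def cur():
    o,p,R=st();T=np.eye(4);T[:3,:3]=R.as_matrix();T[:3,3]=p;return T
def rows(A,B,n):
    E=expm(np.real(logm(np.linalg.inv(A)@B))/n)
    r=np.r_[E[:3,3]/.02,np.degrees(Rn.from_matrix(E[:3,:3]).as_rotvec())/4]
    T=A.copy()
    for k in range(n):
        T=T@E
        if k%4==3: print('  via',T[:3,3],'r %.3f'%np.hypot(*T[:2,3]))
    print('x%d'%n,np.round(r,3));return r
E
python3 - <<'E'
from h import *
g=gate(-.012,.088);print(g,YAW)
rows(cur(),M([*g,.2],YAW+np.pi/2),32)
E
```

```text
[ 0.565  -0.1599] -1.8299777207160544
  via [ 0.2662 -0.6094  0.2271] r 0.665
  via [ 0.3319 -0.5643  0.2232] r 0.655
  via [ 0.3912 -0.5112  0.2193] r 0.644
  via [ 0.4434 -0.4509  0.2155] r 0.632
  via [ 0.4875 -0.3846  0.2116] r 0.621
  via [ 0.5228 -0.3132  0.2077] r 0.609
  via [ 0.5488 -0.2379  0.2039] r 0.598
  via [ 0.565  -0.1599  0.2   ] r 0.587
x32 [ 0.988 -0.133  0.048 -0.    -0.    -0.456]
```

jog_arm(moves=[0.99,-0.13,0.05,0,0,-0.456,1,0.99,-0.13,0.05,0,0,-0.456,1,0.99,-0.13,0.05,0,0,-0.456,1,0.99,-0.13,0.05,0,0,-0.456,1,0.99,-0.13,0.05,0,0,-0.456,1,0.99,-0.13,0.05,0,0,-0.456,1,0.99,-0.13,0.05,0,0,-0.456,1,0.99,-0.13,0.05,0,0,-0.456,1])

```text
t: 0.97
eef_pos: [0.3344, -0.5633, 0.2232]
tool_rot: [0.0, 0.962, 0.273, 0.0]
contact_force: [0.1, -0.3, -0.3]
gripper_width: 1.001
grasp_force: 0.0
```

jog_arm(moves=[0.99,-0.13,0.05,0,0,-0.456,1,0.99,-0.13,0.05,0,0,-0.456,1,0.99,-0.13,0.05,0,0,-0.456,1,0.99,-0.13,0.05,0,0,-0.456,1,0.99,-0.13,0.05,0,0,-0.456,1,0.99,-0.13,0.05,0,0,-0.456,1,0.99,-0.13,0.05,0,0,-0.456,1,0.99,-0.13,0.05,0,0,-0.456,1])

```text
t: 1.63
eef_pos: [0.4458, -0.45, 0.2152]
tool_rot: [0.0, 0.92, 0.392, 0.0]
contact_force: [-0.1, 0.4, 0.4]
gripper_width: 1.003
grasp_force: 0.0
```

jog_arm(moves=[0.99,-0.13,0.05,0,0,-0.456,1,0.99,-0.13,0.05,0,0,-0.456,1,0.99,-0.13,0.05,0,0,-0.456,1,0.99,-0.13,0.05,0,0,-0.456,1,0.99,-0.13,0.05,0,0,-0.456,1,0.99,-0.13,0.05,0,0,-0.456,1,0.99,-0.13,0.05,0,0,-0.456,1,0.99,-0.13,0.05,0,0,-0.456,1])

```text
t: 2.3
eef_pos: [0.5253, -0.3119, 0.2072]
tool_rot: [0.0, 0.863, 0.506, 0.0]
contact_force: [0.6, 0.4, 0.4]
gripper_width: 1.001
grasp_force: 0.0
```

Run:
```python
from h import *
g=gate(-.012,.088);T=cur();print(T,get_obs()['t'])
rows(T,M([*g,.2],YAW+np.pi/2),7)
c=read_camera("wrist");cv2.imwrite("pics/w1.png",c['color'])
t=read_camera("top");cv2.imwrite("pics/t1.png",t['color'])
print(proj(c,[[*g,.122],[*gate(-.012,.076),.142],[*gate(-.012,.115),.14],[*gate(0,.15),.091]]))
```

```text
[[ 0.488   0.8728  0.0001  0.5253]
 [ 0.8728 -0.488  -0.     -0.3119]
 [ 0.      0.0001 -1.      0.2072]
 [ 0.      0.      0.      1.    ]] 2.3
  via [ 0.5527 -0.2262  0.2031] r 0.597
x7 [ 1.113 -0.165  0.052  0.     0.    -0.513]
[[201.5165 -52.1389]
 [169.4516 -59.9415]
 [248.4719 -82.6481]
 [315.5945 -41.0517]]
```

View pics/w1.png

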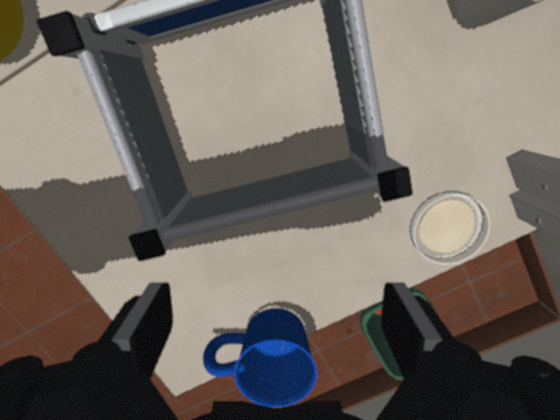

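The wrist view shows the pen's hinge post at (63,33), near-right post at (148,243) and far-right post at (393,183). I'll creep half way to bring the lever into view and cross-check.

jog_arm(moves=[0.56,-0.07,0.03,0,0,-0.256,1,0.56,-0.07,0.03,0,0,-0.256,1,0.56,-0.07,0.03,0,0,-0.256,1,0.56,-0.07,0.03,0,0,-0.256,1,0.56,-0.07,0.03,0,0,-0.256,1,0.56,-0.07,0.03,0,0,-0.256,1,0.56,-0.07,0.03,0,0,-0.256,1,0.56,-0.07,0.03,0,0,-0.256,1])

```text
t: 3.07
eef_pos: [0.5538, -0.227, 0.2024]
tool_rot: [-0.0, 0.825, 0.566, 0.0]
contact_force: [0.2, 0.3, -0.4]
gripper_width: 0.999
grasp_force: 0.0
```

Run:
```python
from h import *
c=read_camera("wrist");cv2.imwrite("pics/w2.png",c['color'])
t=read_camera("top");print(cur()[:3,3])
K=cv2.cvtColor(c['color'],cv2.COLOR_BGR2HSV)
m=cv2.inRange(K,(3,130,110),(18,255,255))
n,l,s,cc=cv2.connectedComponentsWithStats(m)
for i in range(1,n):
    if s[i,4]>60: print('orange',s[i],cc[i])
print(proj(c,[[*pen(-.0705,-.0882),.112],[*pen(-.0705,.0882),.112],[*gate(-.012,.076),.142],[*gate(-.012,.115),.14],[*gate(0,.15),.091]]))
```

```text
[ 0.5543 -0.2253  0.2025]
orange [274  95  43  29 909] [297.3025 108.5688]
[[105.2126 158.6982]
 [382.6006 127.6009]
 [229.3941 121.2422]
 [301.1926 112.7478]
 [349.7689 120.3409]]
```

View pics/w2.png

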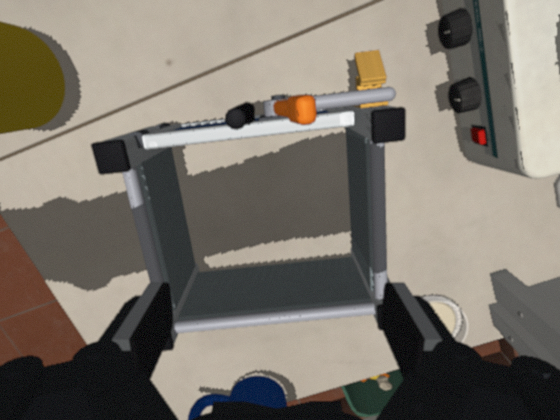

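The wrist view shows the post tops at (110,157) and (387,125), the black grip post top at about (238,117) and the orange lever top at (301,107). Everything sits about 3 mm off the prediction, so I'll triangulate.

Run:
```python
from h import *
c=read_camera("wrist");t=read_camera("top")
f=lambda x,y,k,ox,oy:((x+.5)/k-.5+ox,(y+.5)/k-.5+oy)
g=c['color']
# dark blobs
hs=cv2.cvtColor(g,cv2.COLOR_BGR2HSV);m=(hs[...,2]<45).astype(np.uint8);m[250:]=0;m[:,400:]=0
n,l,s,cc=cv2.connectedComponentsWithStats(m)
for i in range(1,n):
    if s[i,4]>60: print('dark',s[i],cc[i])
H=onz(c,110,157,.112);C=onz(c,387,125,.112);print(H,C,np.linalg.norm(H-C),np.degrees(np.arctan2(*(C-H)[1::-1])))
print('tri hinge',tri(c,(110,157),t,f(110,418,5,300,125)),'catch',tri(c,(387,125),t,f(181,103,5,300,125)))
print('lever',tri(c,(301,107),t,f(132,174,5,300,125)),onz(c,301,107,.14),'grip',tri(c,(238,117),t,f(118,242,5,300,125)),onz(c,238,117,.142))
print('pred',gate(-.012,.076),gate(-.012,.115),pen(-.0705,-.0882),pen(-.0705,.0882))
```

```text
dark [226 106  30  26 429] [242.1725 118.5501]
dark [371 112  29  35 892] [385.4966 128.3038]
dark [ 94 143  37  33 957] [112.1985 158.8255]
[ 0.4695 -0.1491  0.112 ] [ 0.6398 -0.1932  0.112 ] 0.17592205284235105 -14.521945679300893
tri hinge (array([ 0.4667, -0.1501,  0.1065]), np.float64(0.0019184080960125067)) catch (array([ 0.6469, -0.1989,  0.0806]), np.float64(0.0012134979807101776))
lever (array([ 0.593 , -0.1649,  0.1289]), np.float64(0.004429079445438255)) [ 0.5924 -0.162   0.14  ] grip (array([ 0.557 , -0.1567,  0.1271]), np.float64(0.0033144984284362456)) [ 0.5589 -0.1545  0.142 ]
pred [ 0.5534 -0.1568] [ 0.5911 -0.1668] [ 0.4658 -0.1506] [ 0.6363 -0.1959]
```

```bash
sed -i 's/^PO=.*/PO=np.array([.5357,-.2399]);YAW=np.radians(-104.7)/' h.py
python3 - <<'E'
from h import *
g=gate(-.012,.088);T=cur();print(T[:3,3])
A=M([*g,.2],YAW+np.pi/2);rows(T,A,8);rows(A,M([*g,.103],YAW+np.pi/2),8)
E
```

```text
[ 0.5535 -0.2282  0.2025]
  via [ 0.5614 -0.1934  0.2013] r 0.594
  via [ 0.5674 -0.1583  0.2   ] r 0.589
x8 [ 0.442 -0.055  0.016 -0.     0.001 -0.202]
  via [ 0.5674 -0.1583  0.1515] r 0.589
  via [ 0.5674 -0.1583  0.103 ] r 0.589
x8 [-0.     0.     0.606  0.     0.    -0.   ]
```

jog_arm(moves=[0.44,-0.055,0.016,0,0,-0.202,1,0.44,-0.055,0.016,0,0,-0.202,1,0.44,-0.055,0.016,0,0,-0.202,1,0.44,-0.055,0.016,0,0,-0.202,1,0.44,-0.055,0.016,0,0,-0.202,1,0.44,-0.055,0.016,0,0,-0.202,1,0.44,-0.055,0.016,0,0,-0.202,1,0.44,-0.055,0.016,0,0,-0.202,1])

```text
t: 3.93
eef_pos: [0.5674, -0.1576, 0.1999]
tool_rot: [0.0, 0.791, 0.611, 0.0]
contact_force: [-0.3, -0.2, -0.9]
gripper_width: 0.999
grasp_force: 0.0
```

Run:
```python
from h import *
P=[]
for i in range(4):
    c=read_camera("wrist");P.append(cur()[:3,3])
print(np.array(P),cur()[:3,:3])
g=gate(-.012,.088);T=cur();T[:3,3]=np.mean(P,0)
rows(T,M([*g,.103],YAW+np.pi/2),8)
cv2.imwrite("pics/w3.png",c['color'])
print(proj(c,[[*gate(-.012,.076),.142],[*gate(-.012,.115),.14]]))
m=cv2.inRange(cv2.cvtColor(c['color'],cv2.COLOR_BGR2HSV),(3,130,110),(18,255,255))
n,l,s,cc=cv2.connectedComponentsWithStats(m);print(s[1:],cc[1:])
```

```text
[[ 0.5678 -0.1552  0.1999]
 [ 0.5677 -0.1563  0.2   ]
 [ 0.5674 -0.1577  0.1999]
 [ 0.5673 -0.1586  0.1999]] [[ 0.254   0.9672 -0.0001]
 [ 0.9672 -0.254  -0.0003]
 [-0.0003  0.     -1.    ]]
  via [ 0.5675 -0.1576  0.1515] r 0.589
  via [ 0.5674 -0.1583  0.103 ] r 0.589
x8 [-0.008  0.002  0.606  0.     0.001 -0.   ]
[[256.9644 236.3361]
 [322.5811 234.9795]]
[[ 402    0   75   48 2048]
 [ 381  161    2    1    2]
 [ 384  161    6    1    6]
 [ 378  171    1    1    1]
 [ 389  171    2    2    2]
 [ 388  176    1    1    1]
 [ 393  180    1    1    1]
 [ 390  182    1    1    1]
 [ 393  183    1    1    1]
 [ 393  189    2    3    3]
 [ 316  225   15   21  266]
 [ 477  238    1    1    1]
 [ 330  242    1    1    1]
 [ 471  243    1    1    1]
 [ 473  242    1    1    1]
 [ 328  244    2    1    2]] [[441.7886  16.811 ]
 [381.5    161.    ]
 [386.5    161.    ]
 [378.     171.    ]
 [389.5    171.5   ]
 [388.     176.    ]
 [393.     180.    ]
 [390.     182.    ]
 [393.     183.    ]
 [393.6667 190.    ]
 [322.8759 234.4098]
 [477.     238.    ]
 [330.     242.    ]
 [471.     243.    ]
 [473.     242.    ]
 [328.5    244.    ]]
```

The prediction (322.6,235.0) matches the measured lever (322.9,234.4). I'll descend and squeeze.

jog_arm(moves=[0,0,0.606,0,0,0,1,0,0,0.606,0,0,0,1,0,0,0.606,0,0,0,1,0,0,0.606,0,0,0,1,0,0,0.606,0,0,0,1,0,0,0.606,0,0,0,1,0,0,0.606,0,0,0,1,0,0,0.606,0,0,0,1], grip_force=30)

```text
t: 4.8
eef_pos: [0.5672, -0.1586, 0.1015]
tool_rot: [-0.0, 0.792, 0.611, -0.0]
contact_force: [-0.5, -0.2, -0.3]
gripper_width: 0.999
grasp_force: 0.0
```

jog_arm(moves=[0,0,0,0,0,0,0.6,0,0,0,0,0,0,0.4,0,0,0,0,0,0,0.2,0,0,0,0,0,0,0.2,0,0,0,0,0,0,0.2,0,0,0,0,0,0,0.2,0,0,0,0,0,0,0.2,0,0,0,0,0,0,0.2])

```text
t: 5.47
eef_pos: [0.5686, -0.1589, 0.1042]
tool_rot: [0.001, 0.792, 0.611, 0.001]
contact_force: [0.9, -0.3, 5.5]
gripper_width: 0.403
grasp_force: 30.9
```

Run:
```python
from h import *
for i in range(3):read_camera("wrist")
o=get_obs();print(o['t'],o['eef_pos'],o['contact_force'],o['gripper_width'],o['grasp_force'],o['torque'])
T=cur()
a=np.radians(90)
rows(M([*gate(-.012,.088),.103],YAW+np.pi/2),M([*gate(-.012,.088,a),.103],YAW+np.pi/2+a),32)
```

```text
5.6167 [ 0.5685 -0.1589  0.1042] [1.5154 0.0883 5.908 ] 0.4046254325993115 30.902867317199707 [-0.16   -0.6063  0.09  ]
  via [ 0.5678 -0.1409  0.103 ] r 0.585
  via [ 0.5648 -0.1237  0.103 ] r 0.578
  via [ 0.5585 -0.1075  0.103 ] r 0.569
  via [ 0.5492 -0.0928  0.103 ] r 0.557
  via [ 0.5372 -0.0802  0.103 ] r 0.543
  via [ 0.5229 -0.0702  0.103 ] r 0.528
  via [ 0.507  -0.0632  0.103 ] r 0.511
  via [ 0.49   -0.0594  0.103 ] r 0.494
x32 [ 0.215 -0.035  0.     0.     0.    -0.703]
```

jog_arm(moves=[0.215,-0.035,0,0,0,-0.703,0.2,0.215,-0.035,0,0,0,-0.703,0.2,0.215,-0.035,0,0,0,-0.703,0.2,0.215,-0.035,0,0,0,-0.703,0.2,0.215,-0.035,0,0,0,-0.703,0.2,0.215,-0.035,0,0,0,-0.703,0.2,0.215,-0.035,0,0,0,-0.703,0.2,0.215,-0.035,0,0,0,-0.703,0.2])

```text
t: 6.28
eef_pos: [0.5654, -0.1243, 0.1042]
tool_rot: [0.001, 0.657, 0.754, 0.0]
contact_force: [-0.9, -1.7, 9.1]
gripper_width: 0.4
grasp_force: 32.1
```

jog_arm(moves=[0.215,-0.035,0,0,0,-0.703,0.2,0.215,-0.035,0,0,0,-0.703,0.2,0.215,-0.035,0,0,0,-0.703,0.2,0.215,-0.035,0,0,0,-0.703,0.2,0.215,-0.035,0,0,0,-0.703,0.2,0.215,-0.035,0,0,0,-0.703,0.2,0.215,-0.035,0,0,0,-0.703,0.2,0.215,-0.035,0,0,0,-0.703,0.2])

```text
t: 6.95
eef_pos: [0.5494, -0.0937, 0.1041]
tool_rot: [0.001, 0.497, 0.867, -0.0]
contact_force: [-1.6, -1.5, 10.6]
gripper_width: 0.407
grasp_force: 33.0
```

jog_arm(moves=[0.215,-0.035,0,0,0,-0.703,0.2,0.215,-0.035,0,0,0,-0.703,0.2,0.215,-0.035,0,0,0,-0.703,0.2,0.215,-0.035,0,0,0,-0.703,0.2,0.215,-0.035,0,0,0,-0.703,0.2,0.215,-0.035,0,0,0,-0.703,0.2,0.215,-0.035,0,0,0,-0.703,0.2,0.215,-0.035,0,0,0,-0.703,0.2])

```text
t: 7.62
eef_pos: [0.5229, -0.0716, 0.1041]
tool_rot: [0.001, 0.319, 0.948, -0.001]
contact_force: [-3.3, -4.3, 12.0]
gripper_width: 0.405
grasp_force: 33.8
```

jog_arm(moves=[0.215,-0.035,0,0,0,-0.703,0.2,0.215,-0.035,0,0,0,-0.703,0.2,0.215,-0.035,0,0,0,-0.703,0.2,0.215,-0.035,0,0,0,-0.703,0.2,0.215,-0.035,0,0,0,-0.703,0.2,0.215,-0.035,0,0,0,-0.703,0.2,0.215,-0.035,0,0,0,-0.703,0.2,0.215,-0.035,0,0,0,-0.703,0.2])

```text
t: 8.28
eef_pos: [0.4901, -0.0612, 0.1041]
tool_rot: [0.001, 0.128, 0.992, -0.001]
contact_force: [-2.8, -5.6, 13.5]
gripper_width: 0.404
grasp_force: 34.4
```

jog_arm(moves=[0,0,0,0,0,0,0.5,0,0,0,0,0,0,0.7,0,0,0,0,0,0,1,0,0,0,0,0,0,1,0,0,0,0,0,0,1,0,0,-0.7,0,0,0,1,0,0,-0.9,0,0,0,1,0,0,-0.9,0,0,0,1])

```text
t: 8.95
eef_pos: [0.4893, -0.0596, 0.1531]
tool_rot: [-0.001, 0.128, 0.992, 0.0]
contact_force: [0.0, 1.1, -0.3]
gripper_width: 1.001
grasp_force: 0.0
```

Run:
```python
from h import *
for i in range(2):read_camera("wrist")
o=get_obs();T=cur();print(o['t'],T,o['contact_force'],o['gripper_width'],o['grasp_force'])
t=read_camera("top")
# release pose of gate angle at z rise; plan towards bottle hover, tool y angle choices
b=[.5974,.3525]
for th in (75.3,30,120,90):
    print(th);rows(T,M([*b,.29],np.radians(th)),32)
s=read_camera("scene")
im=np.vstack([t['color'][100:280,90:450],s['color'][110:290,160:520]])
cv2.imwrite("pics/o1.png",cv2.resize(im,None,fx=1.6,fy=1.6,interpolation=cv2.INTER_CUBIC))
```

```text
9.05 [[-0.967   0.2548  0.0042  0.4916]
 [ 0.2548  0.967  -0.0005 -0.0596]
 [-0.0042  0.0005 -1.      0.1552]
 [ 0.      0.      0.      1.    ]] [ 0.6317  0.3914 -0.9166] 1.0005735407517113 0.0
75.3
  via [ 0.5049 -0.0081  0.1721] r 0.505
  via [0.5181 0.0434 0.1889] r 0.520
  via [0.5313 0.0949 0.2058] r 0.540
  via [0.5445 0.1464 0.2226] r 0.564
  via [0.5577 0.1979 0.2395] r 0.592
  via [0.571  0.2495 0.2563] r 0.623
  via [0.5842 0.301  0.2732] r 0.657
  via [0.5974 0.3525 0.29  ] r 0.694
x32 [ 0.004  0.665 -0.21   0.     0.002 -0.001]
30
  via [ 0.4865 -0.0053  0.172 ] r 0.487
  via [0.4867 0.0493 0.1889] r 0.489
  via [0.4923 0.1036 0.2057] r 0.503
  via [0.5032 0.157  0.2225] r 0.527
  via [0.5194 0.2092 0.2394] r 0.560
  via [0.5406 0.2594 0.2563] r 0.600
  via [0.5667 0.3074 0.2731] r 0.645
  via [0.5974 0.3525 0.29  ] r 0.694
x32 [ 0.258  0.632 -0.211  0.001  0.002  0.353]
120
  via [ 0.5221 -0.0144  0.1721] r 0.522
  via [0.548  0.0336 0.189 ] r 0.549
  via [0.5691 0.0839 0.2059] r 0.575
  via [0.5852 0.136  0.2227] r 0.601
  via [0.5962 0.1894 0.2396] r 0.626
  via [0.6019 0.2436 0.2564] r 0.649
  via [0.6023 0.2982 0.2732] r 0.672
  via [0.5974 0.3525 0.29  ] r 0.694
x32 [-0.248  0.635 -0.21  -0.001  0.002 -0.35 ]
90
  via [ 0.5106 -0.0098  0.1721] r 0.511
  via [0.5279 0.0406 0.189 ] r 0.530
  via [0.5437 0.0916 0.2058] r 0.551
  via [0.5577 0.143  0.2227] r 0.576
  via [0.5702 0.1949 0.2395] r 0.603
  via [0.5809 0.2471 0.2563] r 0.631
  via [0.59   0.2997 0.2732] r 0.662
  via [0.5974 0.3525 0.29  ] r 0.694
x32 [-0.079  0.662 -0.21  -0.     0.002 -0.115]
```

View pics/o1.png

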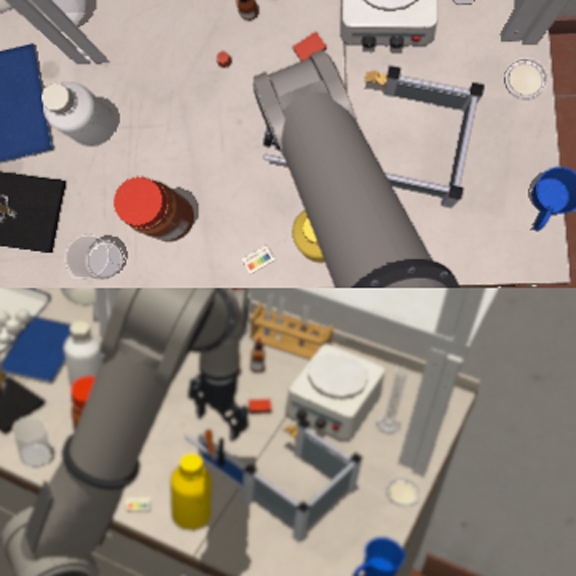

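The top view shows the gate open at about 90°, with the wrist above it and everything else undisturbed. Next I'll hover over the bottle cap, keeping the tool yaw.

jog_arm(moves=[0,0.886,-0.22,0,0,0,1,0,0.886,-0.22,0,0,0,1,0,0.886,-0.22,0,0,0,1,0,0.886,-0.22,0,0,0,1,0,0.886,-0.22,0,0,0,1,0,0.886,-0.22,0,0,0,1,0,0.886,-0.22,0,0,0,1,0,0.886,-0.22,0,0,0,1])

```text
t: 9.82
eef_pos: [0.5253, 0.0778, 0.187]
tool_rot: [-0.001, 0.128, 0.992, -0.0]
contact_force: [0.5, -0.5, -0.4]
gripper_width: 0.998
grasp_force: 0.0
```

jog_arm(moves=[0,0.886,-0.22,0,0,0,1,0,0.886,-0.22,0,0,0,1,0,0.886,-0.22,0,0,0,1,0,0.886,-0.22,0,0,0,1,0,0.886,-0.22,0,0,0,1,0,0.886,-0.22,0,0,0,1,0,0.886,-0.22,0,0,0,1,0,0.886,-0.22,0,0,0,1])

```text
t: 10.48
eef_pos: [0.5616, 0.2147, 0.2219]
tool_rot: [-0.001, 0.128, 0.992, -0.001]
contact_force: [0.4, -0.2, -0.4]
gripper_width: 0.995
grasp_force: 0.0
```

Run:
```python
from h import *
for i in range(2):c=read_camera("wrist")
T=cur();print(get_obs()['t'],T[:3,3])
cv2.imwrite("pics/w4.png",c['color']);print(proj(c,[.5974,.3525,.182]))
t=read_camera("top")
cap=lambda im:None
def blob(c,u,v,r):
    im=c['color'].astype(int);h=cv2.cvtColor(c['color'],cv2.COLOR_BGR2HSV)
    return im[max(0,int(v)-2):int(v)+3,int(u)-2:int(u)+3].reshape(-1,3).mean(0)
print(blob(t,124,160,2))
```

```text
10.5833 [0.5615 0.2177 0.2229]
[[527.5258 246.984 ]]
[167.64 178.88 188.32]
```

View pics/w4.png

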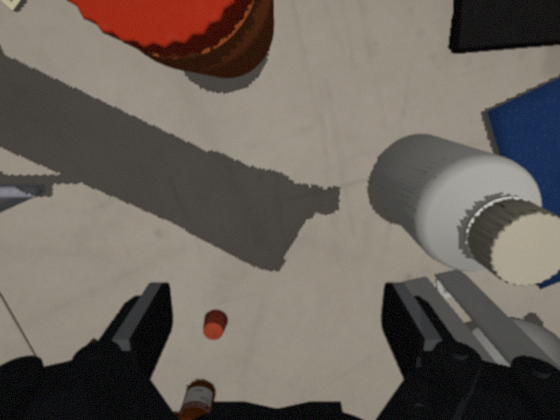

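The cap top is at (531,250), against a prediction of (528,247). I'll continue to the hover and measure from there.

jog_arm(moves=[0,0.886,-0.22,0,0,0,1,0,0.886,-0.22,0,0,0,1,0,0.886,-0.22,0,0,0,1,0,0.886,-0.22,0,0,0,1,0,0.886,-0.22,0,0,0,1,0,0.886,-0.22,0,0,0,1,0,0.886,-0.22,0,0,0,1,0,0.886,-0.22,0,0,0,1])

```text
t: 11.3
eef_pos: [0.5984, 0.35, 0.2571]
tool_rot: [-0.001, 0.129, 0.992, -0.001]
contact_force: [-0.2, -0.1, -0.4]
gripper_width: 0.998
grasp_force: 0.0
```

Run:
```python
from h import *
for i in range(4):c=read_camera("wrist")
t=read_camera("top")
T=cur();print(get_obs()['t'],T[:3,3])
p=proj(c,[.5974,.3525,.182])[0];print(p)
u,v=p.astype(int);im=c['color'].astype(int);print(im[v-60:v+70:10,u].tolist())
m=((im[...,2]-im[...,0]>14)&(im[...,2]>150)).astype(np.uint8)
m=cv2.morphologyEx(m,cv2.MORPH_OPEN,np.ones((5,5)))
n,l,s,cc=cv2.connectedComponentsWithStats(m)
for i in range(1,n):
    if s[i,4]>400: print(s[i],cc[i],onz(c,*cc[i],.182),tri(c,cc[i],t,(124.5,160.2)))
cv2.imwrite("pics/w5.png",c['color'])
```

```text
11.55 [0.5982 0.3494 0.2572]
[277.7291 223.3034]
[[186, 193, 196], [182, 190, 195], [135, 141, 141], [118, 133, 137], [81, 92, 97], [81, 91, 96], [80, 91, 95], [83, 92, 97], [81, 91, 96], [80, 92, 95], [146, 160, 169], [150, 164, 174], [145, 160, 168]]
[    0     0   560   324 48328] [284.0085 132.3826] [0.5434 0.3705 0.182 ] (array([0.5679, 0.3588, 0.1923]), np.float64(0.05628646019355865))
[ 480    0   80   93 3931] [523.4515  38.6556] [0.5284 0.5076 0.182 ] (array([0.4875, 0.2069, 0.6157]), np.float64(0.06730569348640168))
[539 153  21  26 429] [550.0536 166.3124] [0.6038 0.5198 0.182 ] (array([0.3955, 0.122 , 0.7661]), np.float64(0.04363323680609351))
[    0   168   285   252 41257] [138.315 291.251] [0.6208 0.2488 0.182 ] (array([0.5671, 0.31  , 0.2895]), np.float64(0.005428158690413445))
[463 327  44  33 990] [486.2354 340.301 ] [0.7209 0.473  0.182 ] (array([0.5441, 0.336 , 0.3588]), np.float64(0.10196626517383828))
```

View pics/w5.png

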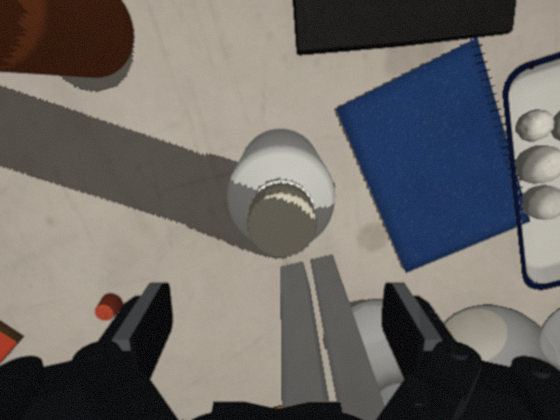

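The cap top disc is at (282,222), 68 px wide, and shaded by the gripper. Its height is triangulated next.

Run:
```python
from h import *
c=read_camera("wrist");t=read_camera("top");T=cur();print(T[:3,3],c['fx'])
print(onz(c,282,222,.182),tri(c,(282,222),t,(124.5,160.2)))
o,d=ray(c,282,222);print('height by size',o[2]-c['fx']*.038/68)
P=onz(c,282,222,.182)[:2]
rows(T,M([*P,.143],np.radians(75.3)),8)
```

```text
[0.5984 0.3493 0.2577] 366.9370120042275
[0.5977 0.3533 0.182 ] (array([0.5981, 0.3532, 0.1803]), np.float64(0.00030103178240404514))
height by size 0.1949518873223327
  via [0.598  0.3513 0.2004] r 0.694
  via [0.5977 0.3533 0.143 ] r 0.694
x8 [ 0.011  0.024  0.717 -0.004 -0.    -0.005]
```

jog_arm(moves=[0.01,0.024,0.717,0,0,0,1,0.01,0.024,0.717,0,0,0,1,0.01,0.024,0.717,0,0,0,1,0.01,0.024,0.717,0,0,0,1,0.01,0.024,0.717,0,0,0,1,0.01,0.024,0.717,0,0,0,1,0.01,0.024,0.717,0,0,0,1,0.01,0.024,0.717,0,0,0,1], grip_force=50)

```text
t: 12.32
eef_pos: [0.5974, 0.3555, 0.1421]
tool_rot: [-0.0, 0.128, 0.992, -0.0]
contact_force: [0.4, 0.4, -0.5]
gripper_width: 1.001
grasp_force: 0.0
```

jog_arm(moves=[0,0,0,0,0,0,0.7,0,0,0,0,0,0,0.55,0,0,0,0,0,0,0.45,0,0,0,0,0,0,0.3,0,0,0,0,0,0,0.2,0,0,0,0,0,0,0.2,0,0,0,0,0,0,0.2,0,0,0,0,0,0,0.2])

```text
t: 12.98
eef_pos: [0.5982, 0.3558, 0.1452]
tool_rot: [0.001, 0.129, 0.992, 0.001]
contact_force: [0.6, -1.5, 6.0]
gripper_width: 0.449
grasp_force: 49.6
```

jog_arm(moves=[0,0,-0.1,0,0,0,0.2,0,0,-0.1,0,0,0,0.2,0,0,-0.1,0,0,0,0.2,0,0,-0.1,0,0,0,0.2,0,0,-0.1,0,0,0,0.2,0,0,-0.1,0,0,0,0.2,0,0,0,0,0,0,0.2,0,0,0,0,0,0,0.2])

```text
t: 13.65
eef_pos: [0.5976, 0.3556, 0.156]
tool_rot: [0.0, 0.128, 0.992, 0.0]
contact_force: [-0.2, 0.0, -2.6]
gripper_width: 0.445
grasp_force: 49.1
```

Run:
```python
from h import *
for i in range(3):c=read_camera("wrist")
o=get_obs();T=cur();print(o['t'],T,o['contact_force'],o['gripper_width'],o['grasp_force'])
z=T[2,3];th=np.radians(75.3)
A=M([*pen(-.2,.004),z],th);B=M([*pen(0.005,.004),z],th)
rows(T,A,24);rows(A,B,16)
```

```text
13.8 [[-0.967   0.2546 -0.0002  0.5975]
 [ 0.2546  0.967  -0.0002  0.3554]
 [ 0.0001 -0.0002 -1.      0.1557]
 [ 0.      0.      0.      1.    ]] [-0.0483  0.6506 -4.1103] 0.4482503906998752 49.07450888771564
  via [0.5963 0.2883 0.1557] r 0.662
  via [0.5951 0.2211 0.1557] r 0.635
  via [0.5939 0.154  0.1557] r 0.613
  via [0.5927 0.0868 0.1557] r 0.599
  via [0.5915 0.0197 0.1557] r 0.592
  via [ 0.5903 -0.0475  0.1557] r 0.592
x24 [-0.199 -0.816  0.    -0.    -0.    -0.001]
  via [ 0.5773 -0.097   0.1557] r 0.585
  via [ 0.5643 -0.1466  0.1557] r 0.583
  via [ 0.5513 -0.1962  0.1557] r 0.585
  via [ 0.5383 -0.2458  0.1557] r 0.592
x16 [-0.    -0.641  0.     0.     0.     0.   ]
```

jog_arm(moves=[-0.1,-0.4,-0.1,0,0,0,0.2,-0.2,-0.82,0,0,0,0,0.2,-0.2,-0.82,0,0,0,0,0.2,-0.2,-0.82,0,0,0,0,0.2,-0.2,-0.82,0,0,0,0,0.2,-0.2,-0.82,0,0,0,0,0.2,-0.2,-0.82,0,0,0,0,0.2,-0.2,-0.82,0,0,0,0,0.2])

```text
t: 14.47
eef_pos: [0.5952, 0.2275, 0.158]
tool_rot: [0.0, 0.129, 0.992, -0.0]
contact_force: [0.3, 0.5, -5.2]
gripper_width: 0.448
grasp_force: 49.4
```

jog_arm(moves=[-0.2,-0.82,0,0,0,0,0.2,-0.2,-0.82,0,0,0,0,0.2,-0.2,-0.82,0,0,0,0,0.2,-0.2,-0.82,0,0,0,0,0.2,-0.2,-0.82,0,0,0,0,0.2,-0.2,-0.82,0,0,0,0,0.2,-0.2,-0.82,0,0,0,0,0.2,-0.2,-0.82,0,0,0,0,0.2])

```text
t: 15.13
eef_pos: [0.5926, 0.0925, 0.1581]
tool_rot: [0.0, 0.129, 0.992, -0.0]
contact_force: [0.5, 0.8, -3.6]
gripper_width: 0.446
grasp_force: 49.4
```

jog_arm(moves=[-0.2,-0.82,0,0,0,0,0.2,-0.2,-0.82,0,0,0,0,0.2,-0.2,-0.82,0,0,0,0,0.2,-0.2,-0.82,0,0,0,0,0.2,-0.2,-0.82,0,0,0,0,0.2,-0.2,-0.82,0,0,0,0,0.2,-0.15,-0.5,0,0,0,0,0.2,-0.1,-0.3,0,0,0,0,0.2])

```text
t: 15.8
eef_pos: [0.5916, -0.0263, 0.1579]
tool_rot: [-0.0, 0.13, 0.992, -0.001]
contact_force: [0.1, -0.2, -4.6]
gripper_width: 0.447
grasp_force: 49.5
```

Run:
```python
from h import *
for i in range(3):t=read_camera("top")
s=read_camera("scene")
o=get_obs();T=cur();print(o['t'],T[:3,3],o['contact_force'],o['gripper_width'])
z=T[2,3];th=np.radians(75.3)
rows(T,M([*pen(0.005,.004),z],th),16)
im=np.vstack([t['color'][100:280,90:450],s['color'][110:290,160:520]])
cv2.imwrite("pics/o2.png",cv2.resize(im,None,fx=1.6,fy=1.6,interpolation=cv2.INTER_CUBIC))
```

```text
16.0 [ 0.5917 -0.0228  0.158 ] [-0.1114 -0.5525 -3.9622] 0.44523667004005624
  via [ 0.5784 -0.0786  0.158 ] r 0.584
  via [ 0.565  -0.1343  0.158 ] r 0.581
  via [ 0.5517 -0.19    0.158 ] r 0.583
  via [ 0.5383 -0.2458  0.158 ] r 0.592
x16 [-0.015 -0.716 -0.     0.001  0.    -0.   ]
```

View pics/o2.png

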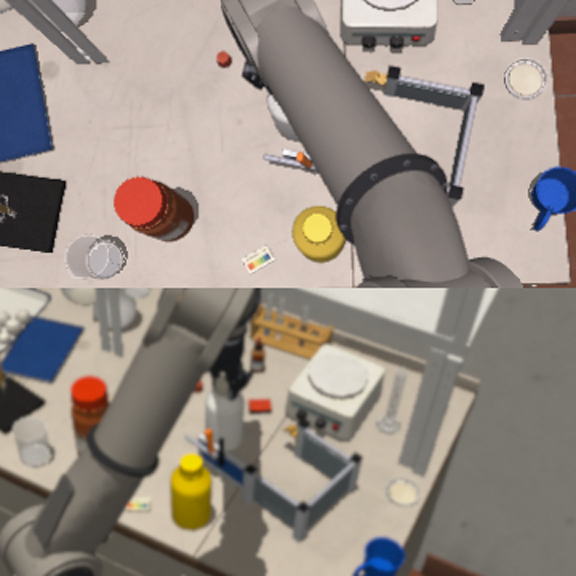

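The bottle is held upright in front of the open gateway at lower-image (225,415). My picture allowance is used up, so I'll go by numbers from here.

jog_arm(moves=[-0.015,-0.716,0,0,0,0,0.2,-0.015,-0.716,0,0,0,0,0.2,-0.015,-0.716,0,0,0,0,0.2,-0.015,-0.716,0,0,0,0,0.2,-0.015,-0.716,0,0,0,0,0.2,-0.015,-0.716,0,0,0,0,0.2,-0.015,-0.716,0,0,0,0,0.2,-0.015,-0.716,0,0,0,0,0.2])

```text
t: 16.67
eef_pos: [0.5649, -0.1351, 0.158]
tool_rot: [0.0, 0.128, 0.992, 0.0]
contact_force: [0.9, 0.6, -3.4]
gripper_width: 0.445
grasp_force: 49.7
```

jog_arm(moves=[-0.015,-0.716,0,0,0,0,0.2,-0.015,-0.716,0,0,0,0,0.2,-0.015,-0.716,0,0,0,0,0.2,-0.015,-0.716,0,0,0,0,0.2,-0.015,-0.716,0,0,0,0,0.2,-0.015,-0.716,0,0,0,0,0.2,-0.015,-0.716,0,0,0,0,0.2,-0.015,-0.716,0,0,0,0,0.2])

```text
t: 17.33
eef_pos: [0.5382, -0.2466, 0.158]
tool_rot: [0.0, 0.128, 0.992, 0.0]
contact_force: [0.8, -0.6, -3.3]
gripper_width: 0.447
grasp_force: 49.7
```

jog_arm(moves=[0,0,0,0,0,0,0.2,0,0,0,0,0,0,0.2,0,0,0.1,0,0,0,0.2,0,0,0.1,0,0,0,0.2,0,0,0.1,0,0,0,0.2,0,0,0.1,0,0,0,0.2,0,0,0.1,0,0,0,0.2,0,0,0,0,0,0,0.2])

```text
t: 18.0
eef_pos: [0.5378, -0.2464, 0.1473]
tool_rot: [-0.0, 0.128, 0.992, 0.0]
contact_force: [-0.8, 0.9, -4.1]
gripper_width: 0.442
grasp_force: 49.8
```

jog_arm(moves=[0,0,0.04,0,0,0,0.2,0,0,0.04,0,0,0,0.2,0,0,0.04,0,0,0,0.2,0,0,0,0,0,0,0.2,0,0,0,0,0,0,0.2,0,0,0,0,0,0,0.2,0,0,0,0,0,0,0.2,0,0,0,0,0,0,0.2])

```text
t: 18.67
eef_pos: [0.5381, -0.2468, 0.1455]
tool_rot: [0.0, 0.128, 0.992, -0.0]
contact_force: [0.0, -0.4, -4.9]
gripper_width: 0.447
grasp_force: 49.8
```

jog_arm(moves=[0,0,0.03,0,0,0,0.2,0,0,0.03,0,0,0,0.2,0,0,0.03,0,0,0,0.2,0,0,0,0,0,0,0.2,0,0,0,0,0,0,0.2,0,0,0,0,0,0,0.2,0,0,0,0,0,0,0.2,0,0,0,0,0,0,0.2])

```text
t: 19.33
eef_pos: [0.5386, -0.2469, 0.1452]
tool_rot: [0.001, 0.128, 0.992, -0.0]
contact_force: [-2.1, -0.7, 7.3]
gripper_width: 0.445
grasp_force: 50.2
```

jog_arm(moves=[0,0,0,0,0,0,0.5,0,0,0,0,0,0,0.6,0,0,0,0,0,0,0.8,0,0,0,0,0,0,1,0,0,0,0,0,0,1,0,0,-0.4,0,0,0,1,0,0,-0.8,0,0,0,1,0,0,-1,0,0,0,1])

```text
t: 20.0
eef_pos: [0.5372, -0.2464, 0.1875]
tool_rot: [-0.001, 0.128, 0.992, 0.0]
contact_force: [0.6, -0.1, 0.7]
gripper_width: 1.003
grasp_force: 0.0
```

jog_arm(moves=[0,0,-1,0,0,0,1,0,0,-1,0,0,0,1,0,0,-1,0,0,0,1,0,0,0,0,0,0,1,0,0,0,0,0,0,1,0,0,0,0,0,0,1,0,0,0,0,0,0,1,0,0,0,0,0,0,1])

```text
t: 20.67
eef_pos: [0.5374, -0.2466, 0.2466]
tool_rot: [-0.001, 0.128, 0.992, 0.0]
contact_force: [-0.2, -0.3, 0.3]
gripper_width: 1.004
grasp_force: 0.0
```

Run:
```python
from h import *
for i in range(2):t=read_camera("top")
T=cur();print(get_obs()['t'],T)
a=np.radians(90);g=gate(-.012,.088,a);th=YAW+np.pi/2+a
rows(T,M([*g,.2],th),16)
```

```text
20.7667 [[-0.9671  0.2546 -0.0012  0.5377]
 [ 0.2546  0.9671  0.0007 -0.2466]
 [ 0.0013  0.0004 -1.      0.2469]
 [ 0.      0.      0.      1.    ]]
  via [ 0.5258 -0.1998  0.2352] r 0.562
  via [ 0.5138 -0.153   0.2235] r 0.536
  via [ 0.5019 -0.1062  0.2117] r 0.513
  via [ 0.49   -0.0594  0.2   ] r 0.494
x16 [ 0.293  0.528  0.147  0.    -0.001 -0.001]
```

jog_arm(moves=[0.293,0.528,0.147,0,0,0,1,0.293,0.528,0.147,0,0,0,1,0.293,0.528,0.147,0,0,0,1,0.293,0.528,0.147,0,0,0,1,0.293,0.528,0.147,0,0,0,1,0.293,0.528,0.147,0,0,0,1,0.293,0.528,0.147,0,0,0,1,0.293,0.528,0.147,0,0,0,1])

```text
t: 21.43
eef_pos: [0.5138, -0.1518, 0.2239]
tool_rot: [0.0, 0.128, 0.992, -0.0]
contact_force: [-0.0, -0.2, 0.6]
gripper_width: 0.997
grasp_force: 0.0
```

jog_arm(moves=[0.293,0.528,0.147,0,0,0,1,0.293,0.528,0.147,0,0,0,1,0.293,0.528,0.147,0,0,0,1,0.293,0.528,0.147,0,0,0,1,0.293,0.528,0.147,0,0,0,1,0.293,0.528,0.147,0,0,0,1,0.293,0.528,0.147,0,0,0,1,0.293,0.528,0.147,0,0,0,1])

```text
t: 22.1
eef_pos: [0.4901, -0.0583, 0.2004]
tool_rot: [0.0, 0.128, 0.992, 0.0]
contact_force: [0.8, 0.2, 0.4]
gripper_width: 1.0
grasp_force: 0.0
```

Run:
```python
from h import *
for i in range(4):c=read_camera("wrist")
t=read_camera("top")
T=cur();print(get_obs()['t'],T[:3,3])
cv2.imwrite("pics/w6.png",c['color'])
m=cv2.inRange(cv2.cvtColor(c['color'],cv2.COLOR_BGR2HSV),(3,130,110),(18,255,255))
n,l,s,cc=cv2.connectedComponentsWithStats(m)
for i in range(1,n):
    if s[i,4]>100:print('or',s[i],cc[i])
a=np.radians(90)
print('pred lever/post top',proj(c,[[*gate(-.012,.115,a),.14],[*gate(-.012,.076,a),.142]]))
a=np.radians(90);g=gate(-.012,.088,a);rows(T,M([*g,.103],YAW+np.pi/2+a),8)
```

```text
22.35 [ 0.4906 -0.06    0.2007]
or [474 336  21  17 283] [484.1802 344.0177]
or [ 310  358   54   43 1173] [336.3052 379.7178]
pred lever/post top [[319.57   233.0612]
 [254.0622 234.3991]]
  via [ 0.4903 -0.0597  0.1518] r 0.494
  via [ 0.49   -0.0594  0.103 ] r 0.494
x8 [ 0.005  0.003  0.611 -0.001  0.001 -0.003]
```

Run:
```python
from h import *
c=read_camera("wrist");t=read_camera("top");s=read_camera("scene")
def show(nm,c,lo,hi,box,z,amin=4):
    h=cv2.cvtColor(c['color'],cv2.COLOR_BGR2HSV);m=cv2.inRange(h,lo,hi);x0,x1,y0,y1=box
    n,l,st_,cc=cv2.connectedComponentsWithStats(m[y0:y1,x0:x1])
    for i in range(1,n):
        if st_[i,4]>=amin:
            p=cc[i]+[x0,y0];y=l==i
            hh=h[y0:y1,x0:x1][y].mean(0)
            print(nm,st_[i],p.round(1),'hsv',hh.round(),onz(c,*p,z).round(3))
O=((3,120,90),(18,255,255))
show('wrist',c,*O,(0,560,0,420),.14,60)
show('top',t,*O,(230,340,120,260),.14)
show('scene',s,*O,(250,350,170,280),.14)
for a in (0,60,75,90,100):
    print(a,gate(-.012,.115,np.radians(a)),proj(t,[*gate(-.012,.115,np.radians(a)),.14]),proj(s,[*gate(-.012,.115,np.radians(a)),.14]),proj(c,[*gate(-.012,.115,np.radians(a)),.14]))
im=c['color']
for v in (170,200,220,235,250,280):print(v,[tuple(im[v,u]) and '%d,%d,%d'%tuple(im[v,u]) for u in range(180,400,20)])
```

```text
wrist [308 209  20  32 446] [317.4 225.6] hsv [ 13. 215. 117.] [ 0.493 -0.035  0.14 ]
wrist [475 333  22  19 309] [485.9 342.3] hsv [  6. 180. 141.] [0.602 0.055 0.14 ]
wrist [ 311  357   54   45 1211] [338.1 378.7] hsv [  5. 192. 153.] [ 0.607 -0.046  0.14 ]
top [43  0 16 11 55] [281.3 125.2] hsv [  4. 163. 188.] [ 0.689 -0.052  0.14 ]
top [ 0 13  4  8 20] [231. 136.] hsv [  5. 162. 159.] [0.665 0.083 0.14 ]
top [89 25 14  8 70] [324.8 148.1] hsv [ 17. 136. 188.] [ 0.621 -0.165  0.14 ]
scene [ 65  10  14   8 100] [321.6 183.1] hsv [  5. 190. 181.] [ 0.614 -0.097  0.14 ]
scene [38 29  6 14 44] [290.6 205.5] hsv [ 12. 177. 129.] [ 0.471 -0.051  0.14 ]
0 [ 0.5936 -0.1651] [[325.4134 158.0521]] [[336.9959 193.9255]] [[169.4945 399.0525]]
60 [ 0.5516 -0.0574] [[284.7742 175.3184]] [[303.3646 190.5668]] [[304.0019 316.2337]]
75 [ 0.5258 -0.0417] [[279.0747 185.1738]] [[295.8169 193.7979]] [[318.7629 276.4677]]
90 [ 0.4969 -0.0333] [[276.1405 196.1699]] [[289.6113 198.4412]] [[321.8337 231.4791]]
100 [ 0.4767 -0.032 ] [[275.8391 203.7815]] [[286.4316 202.1955]] [[316.4724 199.7793]]
170 ['
[... 217 characters left out ...]
,59', '12,42,85', '159,153,151', '154,147,149', '148,141,142', '136,129,129']
220 ['84,83,82', '86,85,85', '84,85,83', '87,87,86', '9,9,7', '87,85,84', '9,40,80', '24,92,180', '86,85,84', '136,148,156', '137,150,158']
235 ['138,151,159', '139,152,160', '68,73,79', '65,68,74', '14,7,14', '70,75,80', '69,73,76', '12,50,100', '144,155,164', '138,149,157', '137,151,159']
250 ['139,151,160', '138,150,158', '113,123,129', '56,64,68', '66,74,76', '66,71,76', '133,147,154', '140,152,161', '136,149,159', '138,152,160', '139,151,160']
280 ['140,153,161', '140,154,162', '143,156,164', '143,157,165', '137,150,157', '140,153,160', '139,154,162', '137,149,158', '137,150,159', '139,150,159', '139,152,160']
```

The lever is where predicted (317,226 against 322,231). My first mask missed it only because it was in shadow. I'll descend 2 mm further outward and pinch.

jog_arm(moves=[0.013,0,0.611,0,0,0,1,0.013,0,0.611,0,0,0,1,0.013,0,0.611,0,0,0,1,0.013,0,0.611,0,0,0,1,0.013,0,0.611,0,0,0,1,0.013,0,0.611,0,0,0,1,0.013,0,0.611,0,0,0,1,0.013,0,0.611,0,0,0,1], grip_force=30)

```text
t: 23.17
eef_pos: [0.4882, -0.0588, 0.1014]
tool_rot: [-0.0, 0.128, 0.992, 0.0]
contact_force: [0.1, 0.2, 0.0]
gripper_width: 0.997
grasp_force: 0.0
```

jog_arm(moves=[0,0,0,0,0,0,0.6,0,0,0,0,0,0,0.4,0,0,0,0,0,0,0.2,0,0,0,0,0,0,0.2,0,0,0,0,0,0,0.2,0,0,0,0,0,0,0.2,0,0,0,0,0,0,0.2,0,0,0,0,0,0,0.2])

```text
t: 23.83
eef_pos: [0.4893, -0.0612, 0.104]
tool_rot: [0.001, 0.13, 0.992, -0.001]
contact_force: [-0.5, -5.4, 4.4]
gripper_width: 0.408
grasp_force: 31.1
```

Run:
```python
from h import *
for i in range(3):c=read_camera("wrist")
o=get_obs();T=cur();print(o['t'],T,o['contact_force'],o['gripper_width'],o['grasp_force'])
rows(T,M([*gate(-.012,.088,0),.103],YAW+np.pi/2),32)
```

```text
23.9833 [[-0.9664  0.2568  0.0019  0.4893]
 [ 0.2568  0.9664 -0.0031 -0.0612]
 [-0.0026 -0.0025 -1.      0.104 ]
 [ 0.      0.      0.      1.    ]] [-0.1697 -5.2516  3.9016] 0.4055295607403049 31.078454107046127
  via [ 0.5062 -0.0647  0.1039] r 0.510
  via [ 0.5221 -0.0715  0.1038] r 0.527
  via [ 0.5364 -0.0813  0.1037] r 0.542
  via [ 0.5484 -0.0936  0.1035] r 0.556
  via [ 0.5579 -0.108   0.1034] r 0.568
  via [ 0.5644 -0.124   0.1033] r 0.578
  via [ 0.5676 -0.141   0.1031] r 0.585
  via [ 0.5674 -0.1583  0.103 ] r 0.589
x32 [-0.214  0.027  0.002  0.     0.002  0.702]
```

jog_arm(moves=[-0.216,0.024,0,0,0,0.703,0.2,-0.216,0.024,0,0,0,0.703,0.2,-0.216,0.024,0,0,0,0.703,0.2,-0.216,0.024,0,0,0,0.703,0.2,-0.216,0.024,0,0,0,0.703,0.2,-0.216,0.024,0,0,0,0.703,0.2,-0.216,0.024,0,0,0,0.703,0.2,-0.216,0.024,0,0,0,0.703,0.2])

```text
t: 24.65
eef_pos: [0.5222, -0.0713, 0.104]
tool_rot: [0.001, 0.321, 0.947, -0.001]
contact_force: [-0.4, -2.8, 4.5]
gripper_width: 0.402
grasp_force: 29.9
```

jog_arm(moves=[-0.216,0.024,0,0,0,0.703,0.2,-0.216,0.024,0,0,0,0.703,0.2,-0.216,0.024,0,0,0,0.703,0.2,-0.216,0.024,0,0,0,0.703,0.2,-0.216,0.024,0,0,0,0.703,0.2,-0.216,0.024,0,0,0,0.703,0.2,-0.216,0.024,0,0,0,0.703,0.2,-0.216,0.024,0,0,0,0.703,0.2])

```text
t: 25.32
eef_pos: [0.5488, -0.0931, 0.1041]
tool_rot: [0.002, 0.499, 0.867, 0.0]
contact_force: [1.4, -2.1, 1.6]
gripper_width: 0.406
grasp_force: 29.7
```

jog_arm(moves=[-0.216,0.024,0,0,0,0.703,0.2,-0.216,0.024,0,0,0,0.703,0.2,-0.216,0.024,0,0,0,0.703,0.2,-0.216,0.024,0,0,0,0.703,0.2,-0.216,0.024,0,0,0,0.703,0.2,-0.216,0.024,0,0,0,0.703,0.2,-0.216,0.024,0,0,0,0.703,0.2,-0.216,0.024,0,0,0,0.703,0.2])

```text
t: 25.98
eef_pos: [0.5651, -0.1236, 0.1041]
tool_rot: [0.002, 0.658, 0.753, 0.001]
contact_force: [5.2, -0.5, -2.0]
gripper_width: 0.406
grasp_force: 30.0
```

Run:
```python
from h import *
o=get_obs();T=cur();print(o['t'],T,o['contact_force'],o['gripper_width'],o['grasp_force'])
rows(T,M([*gate(-.012,.088,0),T[2,3]],YAW+np.pi/2),8)
```

```text
25.9833 [[-0.1333  0.9911  0.0046  0.5651]
 [ 0.9911  0.1333 -0.0005 -0.1236]
 [-0.0011  0.0045 -1.      0.1041]
 [ 0.      0.      0.      1.    ]] [ 5.1823 -0.5484 -1.9879] 0.40614668420437405 30.004318356513977
  via [ 0.568  -0.1408  0.1041] r 0.585
  via [ 0.5674 -0.1583  0.1041] r 0.589
x8 [-0.218  0.023  0.     0.008  0.     0.699]
```

Nearly shut. I'll make the last eight rows, then check the force and pose before releasing.

jog_arm(moves=[-0.217,0.024,0,0,0,0.7,0.2,-0.217,0.024,0,0,0,0.7,0.2,-0.217,0.024,0,0,0,0.7,0.2,-0.217,0.024,0,0,0,0.7,0.2,-0.217,0.024,0,0,0,0.7,0.2,-0.217,0.024,0,0,0,0.7,0.2,-0.217,0.024,0,0,0,0.7,0.2,-0.217,0.024,0,0,0,0.7,0.2])

```text
t: 26.65
eef_pos: [0.5685, -0.1581, 0.1042]
tool_rot: [0.002, 0.792, 0.61, 0.002]
contact_force: [8.0, -0.9, -4.6]
gripper_width: 0.404
grasp_force: 30.3
```

jog_arm(moves=[-0.05,0,0,0,0,0.15,0.2,-0.05,0,0,0,0,0,0.2,0,0,0,0,0,0,0.2,0,0,0,0,0,0,0.2,0,0,0,0,0,0,0.2,0,0,0,0,0,0,0.2,0,0,0,0,0,0,0.2,0,0,0,0,0,0,0.2])

```text
t: 27.32
eef_pos: [0.5684, -0.1589, 0.1042]
tool_rot: [0.002, 0.794, 0.607, 0.003]
contact_force: [9.3, 1.3, -5.2]
gripper_width: 0.403
grasp_force: 30.5
```

jog_arm(moves=[0,0,0,0,0,0,0.5,0,0,0,0,0,0,0.6,0,0,0,0,0,0,0.7,0,0,0,0,0,0,0.85,0,0,0,0,0,0,1,0,0,0,0,0,0,1,0,0,-0.5,0,0,0,1,0,0,-0.9,0,0,0,1])

```text
t: 27.98
eef_pos: [0.5634, -0.1594, 0.1298]
tool_rot: [-0.002, 0.795, 0.607, -0.001]
contact_force: [0.1, -0.4, -0.1]
gripper_width: 1.001
grasp_force: 0.0
```

jog_arm(moves=[0,0,-0.9,0,0,0,1,0,0,-0.9,0,0,0,1,0,0,-0.9,0,0,0,1,0,0,-0.9,0,0,0,1,0,0,0,0,0,0,1,0,0,0,0,0,0,1,0,0,0,0,0,0,1,0,0,0,0,0,0,1])

```text
t: 28.65
eef_pos: [0.5642, -0.1596, 0.2019]
tool_rot: [-0.001, 0.795, 0.607, -0.001]
contact_force: [-0.0, -0.1, 0.6]
gripper_width: 1.003
grasp_force: 0.0
```

Run:
```python
from h import *
for i in range(3):c=read_camera("wrist")
s=read_camera("scene");t=read_camera("top");print(get_obs()['t'],cur()[:3,3])
def show(nm,c,box,z,amin=8):
    h=cv2.cvtColor(c['color'],cv2.COLOR_BGR2HSV);m=cv2.inRange(h,(3,120,70),(20,255,255));x0,x1,y0,y1=box
    n,l,st_,cc=cv2.connectedComponentsWithStats(m[y0:y1,x0:x1])
    for i in range(1,n):
        if st_[i,4]>=amin:
            p=cc[i]+[x0,y0];print(nm,st_[i],p.round(1),onz(c,*p,z).round(4))
show('wrist',c,(240,360,180,290),.14);show('top',t,(300,345,130,190),.14)
for a in (0,3,6):
  a=np.radians(a);print(gate(-.012,.115,a),proj(c,[[*gate(-.012,.115,a),.14],[*gate(-.012,.100,a),.14]]).tolist())
```

```text
28.9 [ 0.5647 -0.1596  0.2023]
wrist [  54   16   42   45 1043] [316.3 218.2] [ 0.5892 -0.1567  0.14  ]
[ 0.5936 -0.1651] [[326.78038558939045, 229.1500922316892], [301.6859423217831, 229.40194404139274]]
[ 0.5943 -0.1591] [[325.78332336554746, 219.72618959921107], [300.49135556289497, 221.22651956923835]]
[ 0.5948 -0.1531] [[324.233436880954, 210.22083675095578], [298.81620045495566, 213.00635299975664]]
```

Run:
```python
from h import *
c=read_camera("wrist")
for nm,im in(('before',cv2.imread('pics/w3.png')),('now',c['color'])):
    h=cv2.cvtColor(im,cv2.COLOR_BGR2HSV)
    for lo in((3,120,70),(3,130,110)):
        m=cv2.inRange(h,lo,(20,255,255))[180:290,240:370]
        n,l,s,cc=cv2.connectedComponentsWithStats(m);i=1+s[1:,4].argmax();print(nm,lo,s[i],cc[i]+[240,180])
    # gate white top rail / catch-post: dark blob and brass
    m=(h[...,2]<40).astype(np.uint8)[180:300,180:460];n,l,s,cc=cv2.connectedComponentsWithStats(m)
    for i in range(1,n):
        if s[i,4]>80:print('  dark',s[i],cc[i]+[180,180])
    m=cv2.inRange(h,(17,100,90),(28,255,255))[150:300,330:460];n,l,s,cc=cv2.connectedComponentsWithStats(m)
    for i in range(1,n):
        if s[i,4]>40:print('  brass',s[i],cc[i]+[330,150])
print(cur()[:3])
```

```text
before (3, 120, 70) [  50   21   42   45 1054] [312.2951 223.1935]
before (3, 130, 110) [ 76  45  15  21 266] [322.8759 234.4098]
  dark [269  10  11  27 212] [454.467  201.9387]
  dark [ 70  12  21  54 831] [260.9723 219.3406]
  dark [197  48  32  29 789] [392.4575 241.9734]
  dark [204 104  17  16 192] [390.5417 292.7708]
  brass [ 38  11  27  35 766] [381.4883 177.8238]
  brass [40 60 24  3 68] [381.4265 211.0294]
now (3, 120, 70) [  53   16   43   45 1047] [315.6103 218.0831]
now (3, 130, 110) [ 79  38  15  22 270] [326.3481 228.6185]
  dark [271   5   9  27 167] [455.6467 196.3353]
  dark [ 74   8  20  52 793] [264.4149 214.5637]
  dark [201  43  31  28 788] [395.5    236.0178]
  dark [204 104  17  16 188] [390.5426 292.8085]
  brass [ 40   5  28  37 780] [383.8346 172.9064]
  brass [42 55 25  3 69] [384.1159 205.971 ]
[[ 0.2628  0.9649 -0.0008  0.5648]
 [ 0.9649 -0.2628  0.0003 -0.1596]
 [ 0.0001 -0.0008 -1.      0.2024]]
```

The lever, grip post, catch and corner post keep the same relative pixels as before opening, so the gate is shut and latched. I'll retreat and check the bottle.

jog_arm(moves=[0,0.3,-0.8,0,0,0,1,0,0.3,-0.8,0,0,0,1,0.6,-0.8,-0.5,0,0,0,1,0.6,-0.8,0,0,0,0,1,0.8,0,0,0,0,0,1,0.8,0,0,0,0,0,1,0.8,0,0,0,0,0,1,0.8,0,0,0,0,0,1])

```text
t: 29.62
eef_pos: [0.5688, -0.0689, 0.2448]
tool_rot: [0.0, 0.795, 0.607, -0.0]
contact_force: [-0.6, 0.1, -1.3]
gripper_width: 1.003
grasp_force: 0.0
```

jog_arm(moves=[0.8,0,0,0,0,0,1,0.8,0,0,0,0,0,1,0.8,0,0,0,0,0,1,0.8,0,0,0,0,0,1,0.8,0,0,0,0,0,1,0.8,0,0,0,0,0,1,0.8,0,0,0,0,0,1,0.8,0,0,0,0,0,1])

```text
t: 30.28
eef_pos: [0.6026, 0.0547, 0.2447]
tool_rot: [-0.0, 0.795, 0.607, -0.0]
contact_force: [-0.4, 0.1, -0.3]
gripper_width: 1.002
grasp_force: 0.0
```

Run:
```python
from h import *
for i in range(3):t=read_camera("top")
s=read_camera("scene");print(get_obs()['t'],cur()[:3,3],get_obs()['contact_force'])
cap=[*pen(.005,.004),.182];base=[*pen(.005,.004),0.09]
for nm,c in(('top',t),('scene',s)):
    p=proj(c,cap)[0];u,v=p.round().astype(int);print(nm,p)
    for k in range(-10,11,2):print(' '.join('%3d,%3d,%3d'%tuple(c['color'][v+k,u+j]) for j in range(-10,11,4)))
old=cv2.imread('pics/top0.png').astype(int);d=np.abs(old-t['color']).max(2)
for n,(x0,x1,y0,y1) in dict(brown=(160,212,205,252),beaker=(132,170,245,275),mug=(415,460,200,248),gate=(315,345,140,225),yel=(270,310,225,265)).items():
    print(n,(d[y0:y1,x0:x1]>40).mean().round(3))
```

```text
30.4833 [0.6023 0.0537 0.2446] [ 0.2378 -1.4679  0.6346]
top [359.5572 173.1805]
142,148,160 113,114,118 129,129,133  82, 81, 80  68, 65, 64  68, 65, 63
179,184,195 195,196,203 193,201,213 199,208,219 109,108,111  67, 64, 63
192,193,199 191,197,208 209,222,232 207,221,231 196,205,216 138,143,153
199,199,207 216,226,234 208,222,231 208,222,231 209,222,231 179,182,192
204,203,211 209,222,232 209,222,232 209,223,232 208,222,231 189,189,197
181,183,190 209,223,232 209,223,232 209,223,232 209,223,232 181,182,189
184,185,192 210,224,233 212,224,233 211,224,233 209,223,231 183,184,191
179,179,187 210,224,233 212,224,233 212,225,233 210,224,233 203,204,212
223,223,228 148,159,170 212,225,234 211,225,234 199,215,225 206,206,215
218,218,223  84, 89, 95 190,204,217 186,200,214 119,122,128 209,210,217
217,218,224 151,151,158  88, 93, 99 120,123,129 197,198,205 210,211,219
scene [353.2306 205.1457]
127,162,185  60, 62, 63  38, 37, 36  97,105,108  40, 43, 44  65, 70, 73
 80,137,174  97, 99, 99  93, 92, 92 104,113,120  52, 56, 59  87, 95, 98
151,160,171 111,112,112 149,149,150 155,169,179  77, 85, 90  94,102,106
210,211,211 123,126,126 168,188,196 180,204,215 104,118,125  95,106,112
178,179,177 133,145,148 187,215,223 187,215,223 163,186,196 144,159,168
111,108,105 131,146,152 187,216,224 188,217,225 182,208,218 169,176,183
 99, 93, 90 129,142,148 189,217,225 189,218,225 173,198,209 162,159,162
150,155,156 117,129,133 168,193,203 178,205,216 134,153,161 113,113,113
186,196,199 125,136,139 109,126,133 116,134,141  98,111,115 114,118,117
198,208,213 147,156,159 101,114,119  96,109,114 134,144,147 147,155,157
205,216,219 188,198,202 150,159,162 140,149,153 175,184,187 170,179,183
brown 0.0
beaker 0.0
mug 0.0
gate 0.035
yel 0.926
```

The bottle stands in the pen with its cap at the expected pixel in both views. The gate region matches its initial shut appearance, and the bystanders are unchanged. The yellow bottle is probably just hidden by the arm in the top view, so I'll check it in the scene view and hand in.

Run:
```python
from h import *
s=read_camera("scene");old=cv2.imread('pics/scene0.png')
f=lambda im:(lambda m:(m.sum()//255,[x.mean().round(1) for x in np.nonzero(m)]))(cv2.inRange(cv2.cvtColor(im,cv2.COLOR_BGR2HSV),(22,180,120),(32,255,255))[200:270,255:305])
print(f(old),f(s['color']))
print(hand_in())
```

```text
(np.uint64(857), [np.float64(36.9), np.float64(23.4)]) (np.uint64(648), [np.float64(35.5), np.float64(22.5)])
the job is handed in; nothing more can be done
None
```

The white bottle stands in the pen, the gate is shut and latched, the brown bottle, beaker and mug were left undisturbed, and the job is handed in at about 30.5 s of the 66 s allowed.

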